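# Check a swing-arm drilling jig with a gauge pin

### The arm

A 6-joint arm with a two-finger parallel gripper is mounted at the origin on a cart in front of the work surface, level with it; the furniture and walls round the work are solid. World frame = base frame: x ahead of the robot, y to its left, z up, the work surface at z = 0. Lengths are in mm, angles in rad, forces in N, time in s.
With the tool pointing down it reaches from about 275 to 1000 mm from the base axis. Payload 8.4 kg.
Tool frame: the origin (TCP) lies at the very end of the fingers, on their centre line; the grasp point (between the pads) lies 19 mm behind it; z points along the fingers, y is the line along which they close (so a half turn about z gives the same grasp; the last joint's range is limited). The gripper opens to 85 mm and grips with 20 to 120 N. Pads are 22 mm wide; open, the fingers measure 114 mm over their backs; the gripper's body (76 mm by 85 mm) begins 54 mm behind the grasp point. The pads swing forward as they close: fully open they stand 13 mm farther back than shut.
Start: joints at [-1.163, 0.353, 1.633, -0, 1.155, -0.002], TCP at [249.015, -573.253, 231.281] pointing down, gripper open.
Joint ranges: [-2.63, 2.63], [-0.92, 2.1], [0.06, 2.66], [-1.3, 4.44], [0, 2.69], [-3.02, 3.02]. Speed limits (rad/s): [2.22, 2.22, 2.79, 3.14, 3.14, 3.14].

### API

Orientations are given as [roll, pitch, yaw] about the fixed x, y, z axes, in that order (R = Rz(yaw) Ry(pitch) Rx(roll)).
In Python, from rig import sensors, grab_frame, camera_params, order gives the robot as it stands. The module is installed in compiled form; this text tells all that it offers.
- The arm moves only by the tool move_arm, never from a script. Its argument "motion" is a list of rows, each a list of 7 numbers: the turn, a rotation vector about the tool's x, y, z in shares of pi rad (1.0 is pi rad), then the shift along the tool's x, y, z in a scale on which 1.0 is 1 m, then the finger opening in m, from 0 to 0.0854. A call has 1 to 8 rows; each row is the pose to reach, as a shift and turn from the pose commanded when the call began, along the tool's axes at that moment; what a row does not reach only later rows make up. A row lasts 1/8 s, in which the tool goes at most 62.5 mm and 10.7 degrees, less where a joint would pass 70% of its speed; a pose out of reach is approached as far as the arm can. A shift or turn number past 1, either way, is cut back to 1. A call with a gripper value outside its range is refused whole. The fingers move at their own pace and stop on an object; "grip_force" is the grip in N (left out, the last holds). Time passes only in rows, so rows that repeat a pose let the fingers close. It gives the time, the measured TCP pose, the force, the opening and the grip force at its end, in the units of the state.
- sensors.sense(): the state, without advancing time (a new reading comes with each control period).
- grab_frame(name): name is "side" or "top"; returns (picture, depth): 480x640x3 uint8, red, green, blue; 480x640 float32, mm along the optical axis (not along the pixel's ray), 0 where there is no reading.
- camera_params(name): a dict with "camera_matrix" (3x3 intrinsics, pixels), "world_from_camera" (4x4, takes a point from camera to world coordinates). Camera axes: x right, y down, z forward; pixel columns grow to the right and rows downward; lengths in mm; the calibration is good to about 2 mm. A picture is of the moment at which its call begins. camera_params takes no time and is no camera call.
- order.sign_off(): hands the job in; it is judged then, once.
The state is a dict: "clock": time; "qpos": joint angles; "qvel": joint speeds; "joint_efforts": joint torques, N m; "eef_pos": TCP position; "tcp_rot": TCP orientation; "contact_force": force on the tool from outside, world axes, zero at the start; "wrist_torque": the same for the moment, N m; "opening": opening from 0.0 (shut) to 1.0 (fully open); "grasp_force": force on a finger pad.
Only numpy, scipy, OpenCV 4.12 (cv2) and the standard library are available. Lean on these libraries where they do the work, as an engineer would, in place of code of your own. Each camera call takes 0.05 s, during which the arm holds its last target. There are 200 camera calls.

### The job

Check that the drilling jig lines up: swing its arm round until it rests against the stop post, so that the arm's bushing stands over the lower bushing, then take the longer of the two gauge pins out of the rack by its knurled head and pass it, tip down, through the arm's bushing and on through the lower one. Finish still gripping the pin and holding it still, upright, with its tip sticking out below the lower bushing and its head held clear above the arm, not resting on it. Leave the shorter pin in the rack.

Things in the scene. Friction and masses are not known exactly. Their poses are not given: they have to be found in the camera images.
- jig: Drilling jig fixed to the bench: dark base plate 210 x 120 x 10 mm (x -55 to +155 in its frame), hinge column 32 mm thick at x +110, stop post 12 mm thick, 122 high at x +60, y -18, lower bushing on a pedestal 16 mm thick at x +14 to +30. Origin on the bench under the lower bushing's axis; +x points from bushing to column, z up.
- lower_bushing (a point): Centre of the top mouth of the lower bushing, a vertical steel ring 32 mm across with a 15 mm through bore, from 45 to 63 mm above the bench; open below it down to the base plate (top at 10 mm). Axes as the jig's.
- swing (a joint): Angle of the jig's swing arm about its vertical hinge, rad. 0: against the stop post (hard stop), arm's bushing exactly over the lower one. Grows as the arm opens clockwise seen from above, to 1.7; starts at 0.6 to 1.3. At angle a the arm points along (-cos a, +sin a) in the jig's x, y. Stiff (about 1.5 N at the knob), stays where left.
- swing_hinge (a point): Point on the hinge axis of the swing arm, at the height of the arm's top (125 mm above the bench); does not move with the arm. A 20 mm wide, 6 mm high screw head stands on the arm here.
- upper_bushing (a point): Centre of the top mouth of the arm's bushing, 110 mm from the hinge axis: a vertical steel ring 32 mm across with a 15 mm through bore, from 107 to 125 mm above the bench, set in the arm, an aluminium bar 24 mm wide and 18 thick (top at 125 mm). Axes turn with the arm: x points to the hinge, z up.
- swing_knob (a point): Middle of the black cylindrical knob that stands upright on the free end of the arm, 165 mm from the hinge axis: 18 mm across, 28 mm high, from 131 to 159 mm above the bench; this point is at 145 mm.
- rack: Aluminium pin rack fixed to the bench: a plate 50 x 150 mm (x, y), 12 mm thick, top 125 mm above the bench, on two end walls. Two 14 mm holes at y -40 and +40 mm in its frame hold the gauge pins, whose heads rest on the plate. Origin on the bench under its centre, z up.
- long_pin: Longer steel gauge pin (100 to 210 g) hanging upright in one of the rack's two holes: shank 12 mm thick, 110 long, its lowest 10 mm tapered to a 5 mm flat tip; knurled cylindrical head 20 mm across, 40 high. Origin at the centre of the tip, z along the pin to the head. In the rack: tip 15 mm, head 125 to 165 mm above the bench.
- pin_tip (a point): Centre of the long pin's tip; same point and axes as the long pin's origin.
- pin_shoulder (a point): On the long pin's axis, at the underside of its head, 110 mm above the tip.
- short_pin: The shorter gauge pin in the other hole: shank 12 mm thick and 55 mm long, a wider, lower knurled head 24 mm across and 22 mm high. Origin at its tip, z up along the pin. It stays in the rack.
Mind the look-alikes: they are no part of the job. What is shaped like the long_pin but blue is not meant.

How it is judged:
By the outcome, as a careful person would: the job done as asked, in the order asked, and still so for the second after the job is handed in, while the arm keeps its last pose, push and grip.
It also fails if it takes over 58 s, if anything falls off the work surface, if the arm or the gripper's body presses on something with over 40 N, if the wrist force passes 120 N, or if a joint passes its speed limit or range.

## Working session

There is one attempt and no reset: what is moved stays moved. The work goes in short steps, Python scripts to look and compute and a tool call to move; the robot and the scene stay as the last step left them, time stands still between calls to the robot, and variables do not carry over. Pictures are saved under pics/ and viewed, at most 10 in all, crops included, and the job is handed in when it is done.

Besides the shell and the picture viewer there is one more tool, called after "Call:" in YAML: its name, and indented under it one key for each argument. move_arm: Moves the arm, as the interface text tells. Its arguments: {"type":"object","properties":{"motion":{"type":"array","items":{"type":"array","items":{"type":"number"}}},"grip_force":{"type":"number"}},"required":["motion"]}

```bash
mkdir -p pics; python3 - <<'E'
from rig import *
import cv2,numpy as np
for n in("side","top"):
    p,d=grab_frame(n); cv2.imwrite(f"pics/{n}0.png",p[:,:,::-1]); np.save(f"pics/{n}0.npy",d)
    c=camera_params(n); print(np.round(c["camera_matrix"],1),np.round(c["world_from_camera"],3))
print(sensors.sense())
E
```

```text
[[538.4   0.  324.8]
 [  0.  538.4 236.9]
 [  0.    0.    1. ]] [[ 9.93000e-01 -4.60000e-02  1.09000e-01  4.18551e+02]
 [-1.18000e-01 -4.44000e-01  8.88000e-01 -9.61894e+02]
 [ 8.00000e-03 -8.95000e-01 -4.46000e-01  5.13934e+02]
 [ 0.00000e+00  0.00000e+00  0.00000e+00  1.00000e+00]]
[[556.7   0.  323.9]
 [  0.  556.7 240. ]
 [  0.    0.    1. ]] [[-1.10000e-02 -9.87000e-01  1.59000e-01  3.62789e+02]
 [-1.00000e+00  8.00000e-03 -2.20000e-02 -1.06296e+02]
 [ 2.00000e-02 -1.59000e-01 -9.87000e-01  1.16563e+03]
 [ 0.00000e+00  0.00000e+00  0.00000e+00  1.00000e+00]]
{'clock': 0.1, 'qpos': array([-1.16339846e+00,  3.53568118e-01,  1.63404476e+00, -3.64323691e-05,
        1.15523642e+00, -2.42604621e-03]), 'qvel': array([-5.23948810e-04, -1.55879374e-03, -1.44706550e-03,  8.97154438e-06,
        1.48316676e-03, -1.41370318e-04]), 'joint_efforts': array([ 7.12520227e-05, -6.06355405e+01, -3.42820072e+01, -5.69702945e-05,
        3.90401328e-03, -6.64521409e-06]), 'eef_pos': array([ 248.83398073, -572.86030488,  230.6499163 ]), 'tcp_rot': array([-3.14033593e+00,  3.02643515e-05,  4.09838659e-01]), 'contact_force': array([-0.55763824,  0.3583074 ,  0.03742691]), 'wrist_torque': array([-0.02933997, -0.00929918,  0.06036285]), 'grasp_force': 0.0, 'opening': 0.9993890347984365}
```

View pics/side0.png

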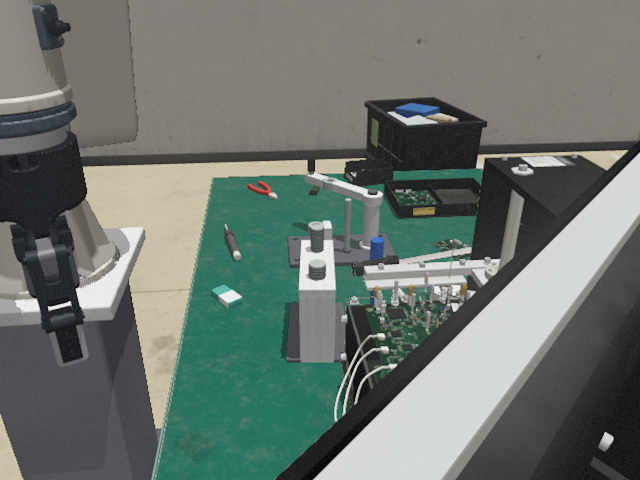

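View pics/top0.png

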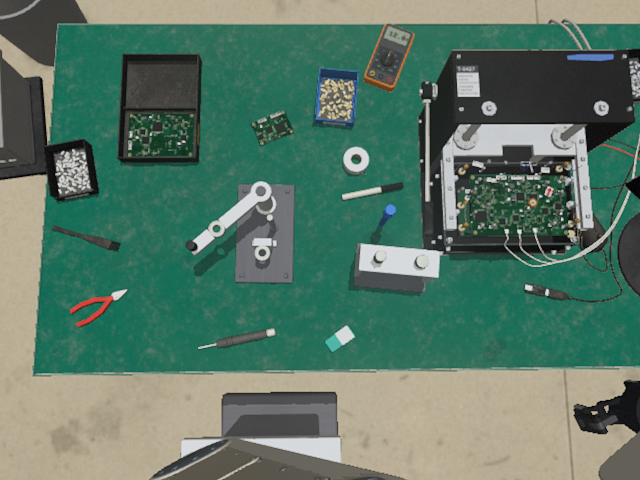

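The top view shows the jig at about (265,230), with its arm pointing down-left to the knob at (192,246). The rack is at (398,262), with the long pin's narrow head at (380,257) and the wide short head at (422,262). The side view agrees: the far head, at (316,230), is the taller one. Next I'll enlarge both.

```bash
python3 - <<'E'
import cv2
a=cv2.imread("pics/top0.png")[170:300,180:450]; cv2.imwrite("pics/topc.png",cv2.resize(a,None,fx=2.96,fy=2.96,interpolation=2)[:600,:800])
a=cv2.imread("pics/side0.png")[150:290,270:410]; cv2.imwrite("pics/sidec.png",cv2.resize(a,None,fx=4,fy=4,interpolation=2))
E
```

```text
(no output)
```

View pics/topc.png

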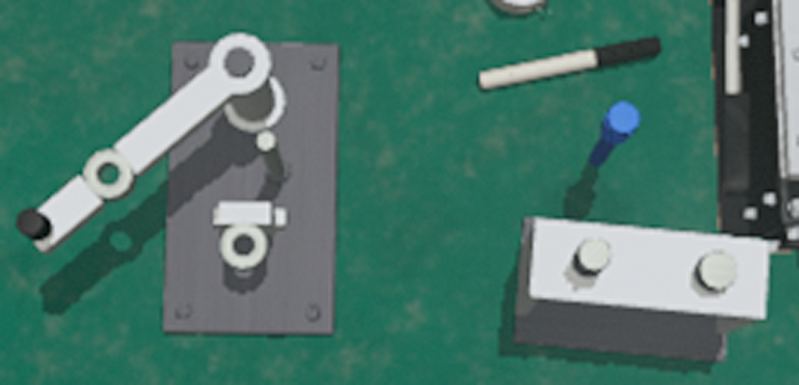

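View pics/sidec.png

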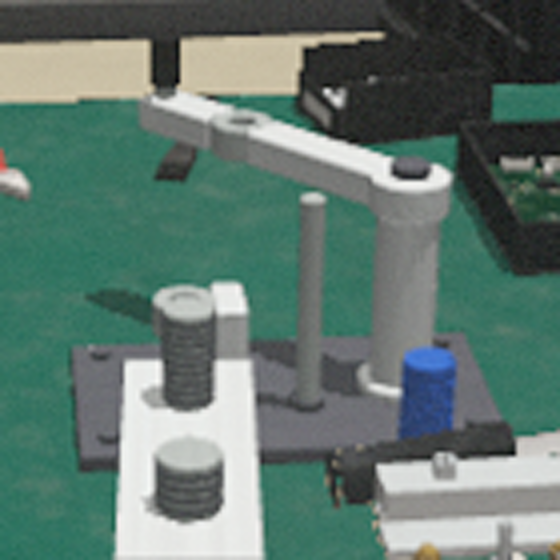

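The crops show these features, in crop pixels:

| Feature | Top crop | Side crop |
|---|---|---|
| Hinge screw | (239,62) | (411,166) |
| Arm bushing | (107,174) | (240,121) |
| Knob | (33,220) | not read |
| Lower bushing | (243,246) | not read |
| Long head | (592,254) | (185,298) |
| Short head | (717,270) | (189,453) |
| Stop post | (266,140) | (313,199) |

I'll triangulate from these.

```bash
cat > h.py <<'E'
from rig import *
import numpy as np, cv2
C={n:camera_params(n) for n in("side","top")}
def ray(n,u,v):
    K,T=C[n]["camera_matrix"],C[n]["world_from_camera"]; d=T[:3,:3]@np.linalg.solve(K,[u,v,1]); return T[:3,3],d
def atz(n,uv,z):
    o,d=ray(n,*uv); return o+d*(z-o[2])/d[2]
def tri(a,b):
    o1,d1=ray("top",*a);o2,d2=ray("side",*b)
    s=np.linalg.lstsq(np.c_[d1,-d2],o2-o1,rcond=None)[0]
    p,q=o1+d1*s[0],o2+d2*s[1]; return (p+q)/2,np.linalg.norm(p-q)
def proj(n,p):
    T=np.linalg.inv(C[n]["world_from_camera"]); q=C[n]["camera_matrix"]@(T[:3,:3]@p+T[:3,3]); return q[:2]/q[2]
tc=lambda x,y:((x+.5)/2.96+179.5,(y+.5)/2.96+169.5)
sc=lambda x,y:((x+.5)/4+269.5,(y+.5)/4+149.5)
E
python3 - <<'E'
from h import *
np.set_printoptions(precision=1,suppress=True)
for n,t,s,z in[("hinge",(239,62),(411,166),131),("ub",(107,174),(240,121),125),("long",(592,254),(185,298),165),("short",(717,270),(189,453),147),("post",(266,140),(313,199),122)]:
    print(n,*tri(tc(*t),sc(*s)),atz("top",tc(*t),z),atz("side",sc(*s),z),z)
for n,t,z in[("knob",(33,220),159),("lb",(243,246),63)]+[("base",c,10) for c in((173,43),(339,45),(333,333),(163,331))]+[("rack",c,125) for c in((529,217),(778,238),(765,318),(531,297))]:
    print(n,atz("top",tc(*t),z))
# depth-based
d=np.load("pics/top0.npy")
for n,t in[("long",(592,250)),("short",(717,268)),("knob",(33,220)),("rack",(655,265)),("arm",(180,115))]:
    u,v=tc(*t); o,r=ray("top",u,v); print(n,o+r*d[int(round(v)),int(round(u))])
# tall obstacles near rack / whole-scene height map
T=C["top"]["world_from_camera"];K=C["top"]["camera_matrix"]
v,u=np.mgrid[:480,:640]; P=np.stack([(u-K[0,2])/K[0,0]*d,(v-K[1,2])/K[1,1]*d,d],-1)@T[:3,:3].T+T[:3,3]
m=(d>0)
for y0 in range(-500,300,50):
    print(y0,[int(P[...,2][m&(P[...,0]>=x)&(P[...,0]<x+50)&(P[...,1]>=y0)&(P[...,1]<y0+50)].max(initial=-1)) for x in range(200,700,50)])
E
```

```text
hinge [626.8  -9.2 129.4] 1.5205635581847001 [625.6  -9.3 131. ] [626.7 -12.8 131. ] 131
ub [554.6  75.1 123.9] 0.7920152459866543 [554.   74.9 125. ] [554.7  72.3 125. ] 125
long [ 494.5 -229.2  168.1] 0.699189983429893 [ 494.6 -229.5  165. ] [ 495.6 -222.5  165. ] 165
short [ 487.1 -309.9  146.4] 1.603919787962556 [ 486.2 -309.7  147. ] [ 487.8 -310.8  147. ] 147
post [576.7 -26.2 121.3] 0.9141324085611403 [576.1 -26.2 122. ] [576.9 -27.6 122. ] 122
knob [519.3 113.8 159. ]
lb [515.4  -6.5  63. ]
base [670.7  49.5  10. ]
base [668.5 -69.9  10. ]
base [460.7 -65.1  10. ]
base [463.2  53.7  10. ]
rack [ 524.1 -194.7  125. ]
rack [ 509.2 -354.2  125. ]
rack [ 457.9 -343.6  125. ]
rack [ 472.6 -194.9  125. ]
long [ 496.7 -229.2  167.8]
short [ 487.6 -309.9  146.3]
knob [519.5 114.1 157.8]
rack [ 492.3 -274.3  126.3]
arm [592.5  29.  124.2]
-500 [-1, 7, 8, 7, 9, 112, 144, 165, 172, 308]
-450 [641, 608, 9, 8, 10, 9, 167, 174, 170, 307]
-400 [669, 6, 9, 9, 8, 9, 167, 171, 173, 307]
-350 [-1, 12, 9, 9, 11, 152, 155, 162, 165, 305]
-300 [-1, 8, 8, 9, 10, 148, 131, 154, 7, 20]
-250 [-1, 7, 7, 8, 9, 170, 172, 156, 17, 30]
-200 [-1, 824, 18, 19, 9, 130, 129, 8, 17, 29]
-150 [636, 819, 18, 10, 7, 8, 9, 7, 8, 8]
-100 [714, 728, 8, 8, 8, 18, 17, 15, 18, 18]
-50 [637, 9, 21, 21, 9, 60, 69, 126, 135, 16]
0 [545, 7, 24, 22, 8, 19, 68, 131, 132, 18]
50 [-1, 7, 25, 18, 8, 14, 130, 130, 7, 7]
100 [-1, 6, 16, 8, 6, 8, 163, 8, 7, 8]
150 [-1, 7, 7, 10, 7, 8, 11, 7, 7, 6]
200 [-1, 9, 7, 8, 8, 7, 8, 9, 6, 7]
250 [-1, 7, 6, 7, 17, 7, 8, 7, 7, 9]
```

```bash
cat >> h.py <<'E'
from scipy.spatial.transform import Rotation as Ro
def rows(targets):
    "targets (x,y,z,yaw) mm/rad, tool down -> turn+shift rows in tool axes"
    s=sensors.sense(); R=Ro.from_euler("xyz",s["tcp_rot"]); print("t",round(s["clock"],2),s["eef_pos"].round(1),s["tcp_rot"].round(3),"F",s["contact_force"].round(1),"op",round(s["opening"],3),"g",round(s["grasp_force"],1))
    for x,y,z,w in targets:
        r=(R.inv()*Ro.from_euler("xyz",[np.pi,0,w])).as_rotvec(); p=R.inv().apply(np.array([x,y,z])-s["eef_pos"])/1e3
        print([*r.round(3).tolist(),*p.round(4).tolist()])
E
python3 - <<'E'
from h import *
rows([(519,114,231,-.859),(519,114,190,-.859)])
E
```

```text
t 0.1 [ 248.8 -572.9  230.6] [-3.14  0.    0.41] F [-0.6  0.4  0. ] op 0.999 g 0.0
[-0.001, 0.001, 1.269, 0.5215, -0.5223, 0.0003]
[-0.001, 0.001, 1.269, 0.5215, -0.5223, 0.0413]
```

The manual's scale: turns go in shares of pi rad. Converting my numbers, 1.269 rad is 0.4039.

Call:
move_arm:
  motion:
    - [0, 0, 0.0509, 0.043, -0.043, 0, 0.05]
    - [0, 0, 0.1019, 0.086, -0.087, 0, 0.05]
    - [0, 0, 0.1528, 0.13, -0.13, 0, 0.05]
    - [0, 0, 0.2037, 0.173, -0.174, 0, 0.05]
    - [0, 0, 0.2546, 0.217, -0.217, 0, 0.05]
    - [0, 0, 0.3056, 0.26, -0.26, 0, 0.05]
    - [0, 0, 0.3565, 0.304, -0.304, 0, 0.05]
    - [0, 0, 0.4039, 0.347, -0.347, 0, 0.05]

```text
clock: 1.1
eef_pos: [423.5, -131.2, 231.3]
tcp_rot: [-3.141, -0.0, -0.845]
contact_force: [0.9, -0.2, -0.7]
opening: 0.585
grasp_force: 0.0
```

```bash
python3 - <<'E'
from h import *
rows([(519,114,231,-.859),(519,114,180,-.859)])
E
```

```text
t 1.1 [ 423.5 -131.2  231.3] [-3.141 -0.    -0.845] F [ 0.9 -0.2 -0.7] op 0.585 g 0.0
[-0.0, -0.0, 0.014, -0.12, -0.2342, 0.0003]
[-0.0, -0.0, 0.014, -0.12, -0.2342, 0.0513]
```

Call:
move_arm:
  motion:
    - [0, 0, 0, -0.028, -0.053, 0, 0.05]
    - [0, 0, 0, -0.056, -0.106, 0, 0.05]
    - [0, 0, 0, -0.084, -0.159, 0, 0.05]
    - [0, 0, 0, -0.11, -0.209, 0, 0.05]
    - [0, 0, 0, -0.116, -0.219, 0.02, 0.05]
    - [0, 0, 0, -0.116, -0.219, 0.04, 0.05]
    - [0, 0, 0, -0.116, -0.219, 0.04, 0.05]
    - [0, 0, 0, -0.116, -0.219, 0.04, 0.05]

```text
clock: 2.1
eef_pos: [509.0, 99.4, 191.8]
tcp_rot: [-3.141, -0.0, -0.84]
contact_force: [0.4, 0.1, -0.4]
opening: 0.587
grasp_force: 0.0
```

```bash
python3 - <<'E'
from h import *
rows([(519,114,136,-.859)])
h=np.array([625.9,-9.4])
# arc, knob centre radius 165; gripper centre leads knob by up to gap
for r0 in (1,):
    rows([(*(h+165*np.array([-np.cos(t),np.sin(t)])),136,-t) for t in np.linspace(.859,.023,9)])
p,d=grab_frame("top"); cv2.imwrite("pics/t1.png",cv2.resize(p[180:280,130:280,::-1],None,fx=4,fy=4,interpolation=2))
E
```

```text
t 2.1 [509.   99.4 191.8] [-3.141 -0.    -0.84 ] F [ 0.4  0.1 -0.4] op 0.587 g 0.0
[-0.0, -0.0, 0.019, -0.0042, -0.0171, 0.0558]
t 2.1 [509.   99.4 191.8] [-3.141 -0.    -0.84 ] F [ 0.4  0.1 -0.4] op 0.587 g 0.0
[-0.0, -0.0, 0.019, -0.0059, -0.0175, 0.0558]
[-0.0, -0.0, -0.086, -0.0054, -0.0003, 0.0558]
[-0.0, -0.0, -0.19, -0.003, 0.0168, 0.0558]
[-0.0, -0.0, -0.295, 0.0011, 0.0335, 0.0558]
[-0.0, -0.0, -0.399, 0.007, 0.0497, 0.0558]
[-0.0, -0.0, -0.504, 0.0145, 0.0652, 0.0558]
[-0.0, -0.0, -0.608, 0.0236, 0.0799, 0.0558]
[-0.0, -0.0, -0.713, 0.0342, 0.0935, 0.0558]
[-0.0, -0.0, -0.817, 0.0461, 0.1059, 0.0558]
```

View pics/t1.png

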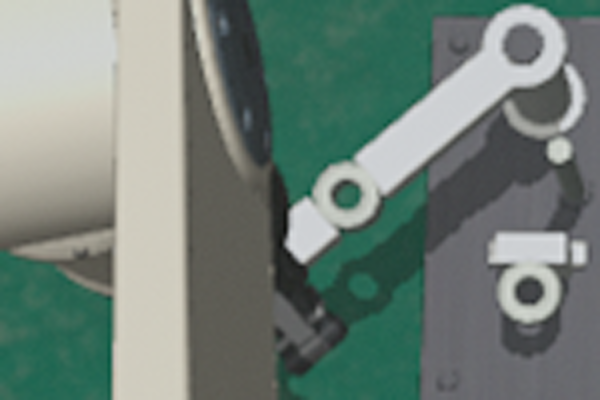

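The finger shows at (305,340), beside the arm's end. The tool is still 17 mm short along its y, so I'll shift first and then descend around the knob.

In the tool's units: 0.019 rad is 0.006.

Call:
move_arm:
  motion:
    - [0, 0, 0.006, -0.005, -0.0175, 0, 0.05]
    - [0, 0, 0.006, -0.005, -0.0175, 0, 0.05]
    - [0, 0, 0.006, -0.005, -0.0175, 0.02, 0.05]
    - [0, 0, 0.006, -0.005, -0.0175, 0.04, 0.05]
    - [0, 0, 0.006, -0.005, -0.0175, 0.056, 0.05]
    - [0, 0, 0.006, -0.005, -0.0175, 0.056, 0.05]

```text
clock: 2.9
eef_pos: [517.7, 114.5, 134.5]
tcp_rot: [3.14, 0.001, -0.859]
contact_force: [-0.8, 0.5, 1.3]
opening: 0.582
grasp_force: 0.0
```

```bash
python3 - <<'E'
from h import *
h=np.array([625.9,-9.4])
rows([(*(h+165*np.array([-np.cos(t),np.sin(t)])),136,-t) for t in np.linspace(.8,.1,8)])
E
```

```text
t 2.9 [517.7 114.5 134.5] [ 3.14e+00  1.00e-03 -8.59e-01] F [-0.8  0.5  1.3] op 0.582 g 0.0
[0.002, 0.001, -0.059, -0.0002, 0.0087, -0.0015]
[0.002, 0.001, -0.159, 0.0016, 0.0251, -0.0015]
[0.002, 0.001, -0.259, 0.005, 0.0413, -0.0015]
[0.002, 0.001, -0.359, 0.01, 0.057, -0.0015]
[0.002, 0.001, -0.459, 0.0166, 0.0721, -0.0014]
[0.002, 0.001, -0.559, 0.0246, 0.0865, -0.0014]
[0.001, 0.002, -0.659, 0.034, 0.1001, -0.0014]
[0.001, 0.002, -0.759, 0.0448, 0.1126, -0.0014]
```

In the tool's units: -0.759 rad is -0.2416.

Call:
move_arm:
  motion:
    - [0, 0, -0.0188, 0, 0.0087, -0.0015, 0.05]
    - [0, 0, -0.0506, 0.0016, 0.025, -0.0015, 0.05]
    - [0, 0, -0.0824, 0.005, 0.0413, -0.0015, 0.05]
    - [0, 0, -0.1143, 0.01, 0.057, -0.0015, 0.05]
    - [0, 0, -0.1461, 0.0166, 0.072, -0.0015, 0.05]
    - [0, 0, -0.1779, 0.0246, 0.0865, -0.0015, 0.05]
    - [0, 0, -0.2098, 0.034, 0.1, -0.0015, 0.05]
    - [0, 0, -0.2416, 0.0448, 0.1126, -0.0015, 0.05]

```text
clock: 3.9
eef_pos: [463.2, 7.2, 137.9]
tcp_rot: [-3.141, -0.002, -0.096]
contact_force: [0.7, 1.0, 0.2]
opening: 0.587
grasp_force: 0.8
```

```bash
python3 - <<'E'
from h import *
h=np.array([625.9,-9.4])
rows([(*(h+165*np.array([-np.cos(t),np.sin(t)])),136,-max(t,.023)) for t in np.linspace(.05,-.12,8)])
E
```

```text
t 3.9 [463.2   7.2 137.9] [-3.141e+00 -2.000e-03 -9.600e-02] F [0.7 1.  0.2] op 0.587 g 0.8
[-0.001, -0.002, -0.046, -0.0012, 0.0085, 0.0019]
[-0.001, -0.002, -0.071, -0.001, 0.0125, 0.0019]
[-0.001, -0.002, -0.073, -0.0007, 0.0165, 0.0019]
[-0.001, -0.002, -0.073, -0.0002, 0.0205, 0.0019]
[-0.001, -0.002, -0.073, 0.0003, 0.0244, 0.0019]
[-0.001, -0.002, -0.073, 0.0009, 0.0284, 0.0019]
[-0.001, -0.002, -0.073, 0.0016, 0.0323, 0.0019]
[-0.001, -0.002, -0.073, 0.0024, 0.0363, 0.0019]
```

In the tool's units: -0.073 rad is -0.0232.

Call:
move_arm:
  motion:
    - [0, 0, -0.0146, -0.001, 0.0085, 0.001, 0.05]
    - [0, 0, -0.0232, -0.001, 0.0165, 0.001, 0.05]
    - [0, 0, -0.0232, 0, 0.022, 0.001, 0.05]
    - [0, 0, -0.0232, 0, 0.025, 0.001, 0.05]
    - [0, 0, -0.0232, 0, 0.025, 0.001, 0.05]

```text
clock: 4.53
eef_pos: [460.2, -17.5, 136.0]
tcp_rot: [3.141, -0.0, -0.027]
contact_force: [-0.3, 0.1, -0.3]
opening: 0.582
grasp_force: 0.0
```

Call:
move_arm:
  motion:
    - [0, 0, 0, 0, 0.001, 0, 0.05]
    - [0, 0, 0, 0, 0.002, 0, 0.05]
    - [0, 0, 0, 0, 0.002, 0, 0.05]

```text
clock: 4.9
eef_pos: [460.0, -19.3, 135.8]
tcp_rot: [-3.142, -0.0, -0.027]
contact_force: [-0.1, 1.7, 0.6]
opening: 0.589
grasp_force: 0.7
```

Call:
move_arm:
  motion:
    - [0, 0, 0, 0, 0.001, 0, 0.05]
    - [0, 0, 0, 0, 0.002, 0, 0.05]
    - [0, 0, 0, 0, 0.002, 0, 0.05]

```text
clock: 5.28
eef_pos: [459.9, -20.3, 135.8]
tcp_rot: [-3.14, 0.0, -0.028]
contact_force: [-0.6, 9.5, 1.8]
opening: 0.586
grasp_force: 4.7
```

Force rose to 9.5 N while the tool stopped advancing, so the arm is on the stop. I'll push slightly more to confirm, then back off and rise.

Call:
move_arm:
  motion:
    - [0, 0, 0, 0, 0.001, 0, 0.05]
    - [0, 0, 0, 0, 0.001, 0, 0.05]

```text
clock: 5.52
eef_pos: [459.9, -20.5, 135.8]
tcp_rot: [-3.138, 0.0, -0.028]
contact_force: [0.8, 15.6, 0.7]
opening: 0.584
grasp_force: 7.7
```

Call:
move_arm:
  motion:
    - [0, 0, 0, 0, -0.01, 0, 0.05]
    - [0, 0, 0, 0, -0.014, 0, 0.05]
    - [0, 0, 0, 0, -0.014, 0, 0.05]
    - [0, 0, 0, 0, -0.014, -0.05, 0.07]
    - [0, 0, 0, 0, -0.014, -0.09, 0.07]

```text
clock: 6.15
eef_pos: [460.2, -8.7, 227.0]
tcp_rot: [3.141, 0.0, -0.027]
contact_force: [0.4, 0.2, -0.2]
opening: 0.822
grasp_force: 0.0
```

```bash
python3 - <<'E'
from h import *
rows([(495,-229.3,225,-.09)])
E
```

```text
t 6.15 [460.2  -8.7 227. ] [ 3.141  0.    -0.027] F [ 0.4  0.2 -0.2] op 0.822 g 0.0
[0.0, 0.0, 0.063, 0.0407, 0.2196, 0.0021]
```

In the tool's units: 0.063 rad is 0.0201.

Call:
move_arm:
  motion:
    - [0, 0, 0.0064, 0.01, 0.055, 0, 0.07]
    - [0, 0, 0.0127, 0.02, 0.11, 0, 0.07]
    - [0, 0, 0.0201, 0.03, 0.165, 0, 0.07]
    - [0, 0, 0.0201, 0.0407, 0.2196, 0, 0.07]
    - [0, 0, 0.0201, 0.0407, 0.2196, 0, 0.07]
    - [0, 0, 0.0201, 0.0407, 0.2196, 0.02, 0.07]
    - [0, 0, 0.0201, 0.0407, 0.2196, 0.02, 0.07]

```text
clock: 7.02
eef_pos: [493.8, -228.1, 204.5]
tcp_rot: [-3.14, 0.003, -0.09]
contact_force: [-0.1, -1.1, -0.3]
opening: 0.817
grasp_force: 0.0
```

```bash
python3 - <<'E'
from h import *
rows([(495,-229.3,133,-.09)])
for n,w,f in(("top",(170,290,200,420),2.5),("side",(130,330,260,400),2.8)):
    p,d=grab_frame(n);cv2.imwrite(f"pics/{n}2.png",p[:,:,::-1]); q=p[w[0]:w[1],w[2]:w[3],::-1]
    globals()[n]=cv2.resize(q,None,fx=f,fy=f,interpolation=2)
H=max(top.shape[0],side.shape[0]); pad=lambda a:cv2.copyMakeBorder(a,0,H-a.shape[0],0,0,0)
im=np.hstack([pad(side),pad(top)])[:, :]; print(im.shape); cv2.imwrite("pics/c2.png",cv2.resize(im,(800,int(im.shape[0]*800/im.shape[1]))))
E
```

```text
t 7.03 [ 493.8 -228.1  204.5] [-3.14e+00  3.00e-03 -9.00e-02] F [-0.1 -1.1 -0.3] op 0.817 g 0.0
[-0.001, 0.003, 0.0, 0.0015, 0.0012, 0.0715]
(560, 942, 3)
```

View pics/c2.png

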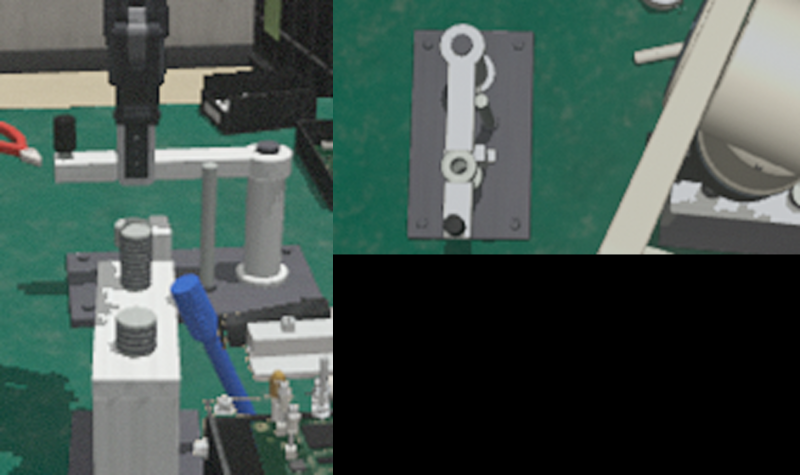

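The arm is on the stop, with its bushing over the lower one. The blue pin now appears to lean, with its head at about (339,254) in the full side image. I'll check whether it is moving.

```bash
python3 - <<'E'
from h import *
def blue(im,n,d=None):
    h=cv2.cvtColor(im,cv2.COLOR_BGR2HSV); m=cv2.inRange(h,(108,150,50),(125,255,255)); 
    if n=="side": m[:210]=0;m[:,:330]=0;m[:,420:]=0;m[330:]=0
    else: m[:190]=0;m[300:]=0;m[:,:300]=0
    v,u=np.nonzero(m); 
    if len(u): print(n,len(u),"top",u[v<v.min()+4].mean(),v.min(),"bot",u[v>v.max()-4].mean(),v.max(),"du",u.min(),u.max())
for f in("side0","top0","side2","top2"): blue(cv2.imread(f"pics/{f}.png"),f[:-1])
for n in("side","top"):
    p,d=grab_frame(n); blue(np.ascontiguousarray(p[:,:,::-1]),n)
    if n=="side":
        P=[]
        for uv in((339,254),(345,262),(355,285),(363,300)):
            o,r=ray(n,*uv); print(uv,(o+r*d[uv[1],uv[0]]).round(0))
d=np.load("pics/side0.npy")
for uv in((376,240),(376,250),(375,258)):
    o,r=ray("side",*uv); print("before",uv,(o+r*d[uv[1],uv[0]]).round(0))
E
```

```text
side 199 top 377.0 237 bot 372.5 303 du 371 383
top 110 top 389.77272727272725 205 bot 381.4 224 du 380 394
side 366 top 338.47222222222223 246 bot 362.4230769230769 303 du 332 366
side 364 top 338.3888888888889 246 bot 362.46153846153845 303 du 332 366
(339, 254) [ 526. -265.  135.]
(345, 262) [ 535. -267.  122.]
(355, 285) [ 553. -258.   75.]
(363, 300) [ 566. -260.   47.]
before (376, 240) [ 583. -256.  150.]
before (376, 250) [ 582. -262.  137.]
before (375, 258) [ 569. -315.  152.]
```

It is static and leaning on the rack edge, with its head at about (526,-265,135). I'll approach with a smaller opening and the gripper yawed away from it.

```bash
python3 - <<'E'
from h import *
rows([(494.9,-229.3,134,-.4)])
E
```

```text
t 7.22 [ 495.5 -228.7  206.5] [ 3.141e+00 -1.000e-03 -8.900e-02] F [ 0.5 -0.6 -0.5] op 0.823 g 0.0
[0.0, -0.001, 0.311, -0.0006, 0.0007, 0.0725]
```

In the tool's units: 0.311 rad is 0.099.

Call:
move_arm:
  motion:
    - [0, 0, 0.0477, -0.0006, 0.0007, 0, 0.042]
    - [0, 0, 0.099, -0.0006, 0.0007, 0, 0.042]
    - [0, 0, 0.099, -0.0006, 0.0007, 0, 0.042]
    - [0, 0, 0.099, -0.0006, 0.0007, 0.025, 0.042]
    - [0, 0, 0.099, -0.0006, 0.0007, 0.05, 0.042]
    - [0, 0, 0.099, -0.0006, 0.0007, 0.0725, 0.042]
    - [0, 0, 0.099, -0.0006, 0.0007, 0.0725, 0.042]

```text
clock: 8.1
eef_pos: [493.6, -229.1, 132.2]
tcp_rot: [-3.142, 0.003, -0.397]
contact_force: [0.2, -0.2, 0.2]
opening: 0.49
grasp_force: 0.0
```

Call:
move_arm:
  motion:
    - [0, 0, 0, 0, 0, 0, 0.03]
    - [0, 0, 0, 0, 0, 0, 0.02]
    - [0, 0, 0, 0, 0, 0, 0.01]
    - [0, 0, 0, 0, 0, 0, 0.01]
    - [0, 0, 0, 0, 0, 0, 0.01]
  grip_force: 60

```text
clock: 8.72
eef_pos: [495.2, -229.9, 134.6]
tcp_rot: [3.142, -0.002, -0.4]
contact_force: [-0.0, 0.4, 5.4]
opening: 0.219
grasp_force: 58.4
```

Call:
move_arm:
  motion:
    - [0, 0, 0, 0, 0, -0.005, 0.01]
    - [0, 0, 0, 0, 0, -0.02, 0.01]
    - [0, 0, 0, 0, 0, -0.04, 0.01]
    - [0, 0, 0, 0, 0, -0.06, 0.01]
    - [0, 0, 0, 0, 0, -0.09, 0.01]
    - [0, 0, 0, 0, 0, -0.125, 0.01]
    - [0, 0, 0, 0, 0, -0.165, 0.01]
    - [0, 0, 0, 0, 0, -0.165, 0.01]

```text
clock: 9.72
eef_pos: [495.9, -230.3, 302.6]
tcp_rot: [3.141, -0.007, -0.401]
contact_force: [0.8, 0.2, -1.4]
opening: 0.217
grasp_force: 58.6
```

```bash
python3 - <<'E'
from h import *
rows([(516,-90,300,-.2),(515.6,-6.8,300,-.02)])
p,d=grab_frame("side");cv2.imwrite("pics/side3.png",p[:,:,::-1]);cv2.imwrite("pics/c3.png",cv2.resize(p[100:300,250:410,::-1],None,fx=3,fy=3,interpolation=2))
E
```

```text
t 9.72 [ 495.9 -230.3  302.6] [ 3.141 -0.007 -0.401] F [ 0.8  0.2 -1.4] op 0.217 g 58.6
[0.001, -0.006, -0.201, -0.0363, -0.137, 0.0023]
[0.001, -0.006, -0.381, -0.0691, -0.2135, 0.0021]
```

View pics/c3.png

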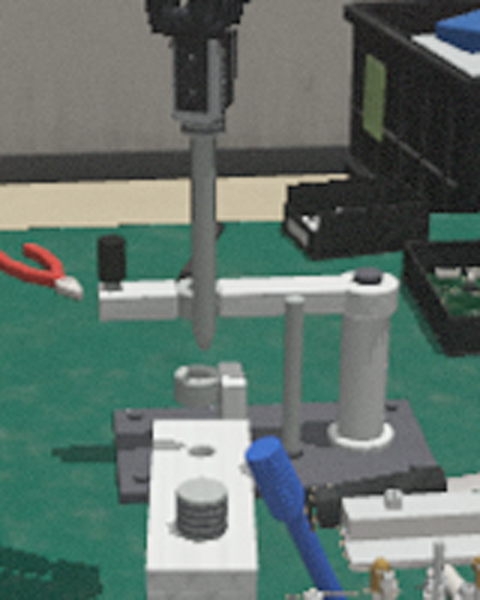

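The pin is gripped, upright and clear of the rack, with its tip at crop (205,345). The short pin is still in the rack. Now I'll move over the jig.

In the tool's units: -0.381 rad is -0.1213.

Call:
move_arm:
  motion:
    - [0, 0, -0.0191, -0.012, -0.036, 0, 0.01]
    - [0, 0, -0.0414, -0.024, -0.072, 0, 0.01]
    - [0, 0, -0.0637, -0.036, -0.108, 0, 0.01]
    - [0, 0, -0.0859, -0.047, -0.144, 0, 0.01]
    - [0, 0, -0.1082, -0.058, -0.18, 0, 0.01]
    - [0, 0, -0.1213, -0.069, -0.2135, 0, 0.01]
    - [0, 0, -0.1213, -0.069, -0.2135, 0, 0.01]
    - [0, 0, -0.1213, -0.069, -0.2135, 0, 0.01]

```text
clock: 10.78
eef_pos: [513.7, -6.4, 297.6]
tcp_rot: [3.141, 0.001, -0.02]
contact_force: [0.2, 1.2, -0.6]
opening: 0.218
grasp_force: 58.8
```

```bash
python3 - <<'E'
from h import *
u,v=(205.5)/3+249.5,(345.5)/3+99.5
o,d=ray("side",u,v); s=((np.array([495.9,-230.3])-o[:2])@d[:2])/(d[:2]@d[:2]); print("tip est",o+d*s)
rows([(515.6,-6.8,300,-.02)])
p,d=grab_frame("side");cv2.imwrite("pics/side4.png",p[:,:,::-1]);cv2.imwrite("pics/c4.png",cv2.resize(p[100:230,280:400,::-1],None,fx=4.5,fy=4.5,interpolation=2))
E
```

```text
tip est [ 497.92436188 -230.51969798  184.26029238]
t 10.78 [513.7  -6.4 297.6] [ 3.141e+00  1.000e-03 -2.000e-02] F [ 0.2  1.2 -0.6] op 0.218 g 58.8
[0.0, 0.001, 0.0, 0.002, 0.0003, -0.0024]
```

View pics/c4.png

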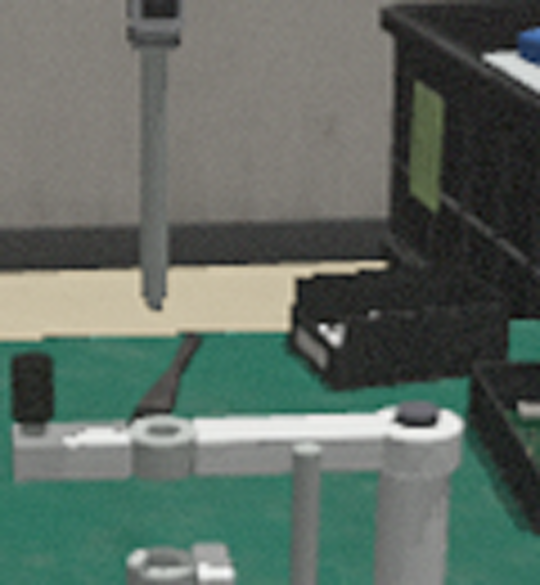

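The pin tip is at crop (154,306), the arm's bushing mouth at (163,435), and the lower mouth at about (164,560). The pin sits slightly left of the mouth, i.e. toward −x. I'll quantify that.

```bash
python3 - <<'E'
from h import *
np.set_printoptions(precision=1,suppress=True)
c4=lambda x,y:np.array(((x+.5)/4.5+279.5,(y+.5)/4.5+99.5))
tip=c4(154,308); tcp=sensors.sense()["eef_pos"]; print("tcp",tcp)
pt=np.array([tcp[0],tcp[1],tcp[2]-118.5]); print("proj err tip px obs-pred",tip-proj("side",pt))
print("ub pred@515.6",proj("side",np.array([515.6,-6.8,125]))," obs",c4(163,435), "->",atz("side",c4(163,435),125))
print("hinge obs",atz("side",c4(417,414),131),"knob top",atz("side",c4(33,359),159))
k=lambda x,y:((((x+.5)/.8493)-392)/2.5+199.5,((y+.5)/.8482)/2.5+169.5)
for n,t,z in(("ub",(459,166),125),("hinge",(462,43),131),("knob",(455,225),159)): print(n,atz("top",k(*t),z))
# circle refinement on top2
g=cv2.imread("pics/top2.png",0)[180:290,220:310]; g=cv2.resize(g,None,fx=6,fy=6,interpolation=2)
c=cv2.HoughCircles(g,cv2.HOUGH_GRADIENT,1.5,60,param1=80,param2=25,minRadius=12,maxRadius=80)
for x,y,r in c[0][:8]: 
    u,v=(x+.5)/6+219.5,(y+.5)/6+179.5; print((u,v),r/6,atz("top",(u,v),125))
E
```

```text
tcp [513.8  -6.8 297.8]
proj err tip px obs-pred [ 0.2 -0. ]
ub pred@515.6 [314.6 195. ]  obs [315.8 196.3] -> [517.2 -13.4 125. ]
hinge obs [626.1 -15.2 131. ] knob top [463.3  -7.7 159. ]
ub [515.9  -7.1 125. ]
hinge [626.8  -9.5 131. ]
knob [460.1  -7.3 159. ]
(np.float32(260.45834), np.float32(190.95833)) 10.325 [626.4  -8.9 125. ]
(np.float32(265.70834), np.float32(203.70833)) 9.775001 [601.4 -19.  125. ]
(np.float32(258.95834), np.float32(247.70834)) 3.7749999 [516.5  -6.8 125. ]
(np.float32(256.95834), np.float32(275.95834)) 4.775 [463.2  -3.5 125. ]
(np.float32(254.70833), np.float32(237.20833)) 10.425 [536.7   1.4 125. ]
(np.float32(269.20834), np.float32(216.95833)) 3.2 [575.5 -25.8 125. ]
(np.float32(268.95834), np.float32(242.20833)) 4.7000003 [526.9 -25.6 125. ]
(np.float32(266.20834), np.float32(255.45834)) 2.625 [501.7 -20.5 125. ]
```

Call:
move_arm:
  motion:
    - [0, 0, 0, 0.0025, 0, 0.01, 0.01]
    - [0, 0, 0, 0.0025, 0, 0.03, 0.01]
    - [0, 0, 0, 0.0025, 0, 0.046, 0.01]
    - [0, 0, 0, 0.0025, 0, 0.049, 0.01]
    - [0, 0, 0, 0.0025, 0, 0.049, 0.01]

```text
clock: 11.45
eef_pos: [516.8, -6.3, 249.2]
tcp_rot: [-3.142, 0.0, -0.02]
contact_force: [-0.7, 0.0, -1.1]
opening: 0.21
grasp_force: 58.8
```

```bash
python3 - <<'E'
from h import *
rows([(516.2,-7.0,246,-.02),(516.2,-7.0,230,-.02)])
p,d=grab_frame("side");cv2.imwrite("pics/side5.png",p[:,:,::-1]);cv2.imwrite("pics/c5.png",cv2.resize(p[150:250,270:380,::-1],None,fx=5.5,fy=5.5,interpolation=2))
E
```

```text
t 11.45 [516.8  -6.3 249.2] [-3.142  0.    -0.02 ] F [-0.7  0.  -1.1] op 0.21 g 58.8
[-0.0, 0.0, -0.0, -0.0006, 0.0007, 0.0032]
[-0.0, 0.0, -0.0, -0.0005, 0.0007, 0.0192]
```

View pics/c5.png

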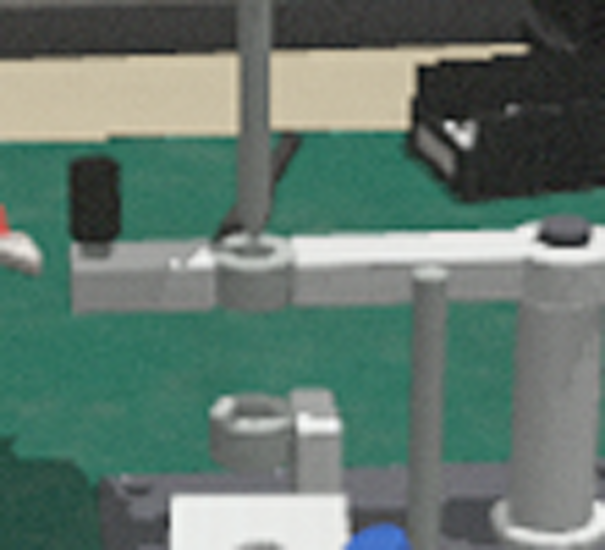

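The pin is at column 255 and the bushing centre at 254, with the tip right over the bore. I'll insert slowly.

Call:
move_arm:
  motion:
    - [0, 0, 0, -0.0005, 0.0003, 0.005, 0.01]
    - [0, 0, 0, -0.0005, 0.0003, 0.01, 0.01]
    - [0, 0, 0, -0.0005, 0.0003, 0.015, 0.01]
    - [0, 0, 0, -0.0005, 0.0003, 0.02, 0.01]
    - [0, 0, 0, -0.0005, 0.0003, 0.025, 0.01]
    - [0, 0, 0, -0.0005, 0.0003, 0.025, 0.01]

```text
clock: 12.25
eef_pos: [516.0, -6.4, 223.8]
tcp_rot: [-3.142, 0.001, -0.02]
contact_force: [0.1, 0.9, -1.1]
opening: 0.212
grasp_force: 58.8
```

Call:
move_arm:
  motion:
    - [0, 0, 0, 0, 0, 0.008, 0.01]
    - [0, 0, 0, 0, 0, 0.016, 0.01]
    - [0, 0, 0, 0, 0, 0.024, 0.01]
    - [0, 0, 0, 0, 0, 0.032, 0.01]
    - [0, 0, 0, 0, 0, 0.036, 0.01]
    - [0, 0, 0, 0, 0, 0.036, 0.01]

```text
clock: 13.0
eef_pos: [516.0, -6.4, 187.9]
tcp_rot: [3.142, 0.001, -0.02]
contact_force: [-0.1, 0.2, -0.9]
opening: 0.212
grasp_force: 58.8
```

Call:
move_arm:
  motion:
    - [0, 0, 0, 0, 0, 0.004, 0.01]
    - [0, 0, 0, 0, 0, 0.008, 0.01]
    - [0, 0, 0, 0, 0, 0.012, 0.01]
    - [0, 0, 0, 0, 0, 0.016, 0.01]
    - [0, 0, 0, 0, 0, 0.016, 0.01]

```text
clock: 13.62
eef_pos: [516.0, -6.4, 171.9]
tcp_rot: [-3.142, 0.001, -0.02]
contact_force: [-0.0, -0.1, -1.0]
opening: 0.215
grasp_force: 58.8
```

Call:
move_arm:
  motion:
    - [0, 0, 0, 0, 0, 0.005, 0.01]
    - [0, 0, 0, 0, 0, 0.01, 0.01]
    - [0, 0, 0, 0, 0, 0.015, 0.01]
    - [0, 0, 0, 0, 0, 0.02, 0.01]
    - [0, 0, 0, 0, 0, 0.021, 0.01]
    - [0, 0, 0, 0, 0, 0.021, 0.01]
    - [0, 0, 0, 0, 0, 0.021, 0.01]

```text
clock: 14.5
eef_pos: [516.3, -6.5, 151.4]
tcp_rot: [3.142, -0.0, -0.02]
contact_force: [-1.1, 0.3, -1.4]
opening: 0.217
grasp_force: 58.8
```

```bash
python3 - <<'E'
from h import *
rows([])
p,d=grab_frame("side");cv2.imwrite("pics/c6.png",cv2.resize(p[150:270,270:390,::-1],None,fx=5,fy=5,interpolation=2))
E
```

```text
t 14.5 [516.3  -6.5 151.4] [ 3.142 -0.    -0.02 ] F [-1.1  0.3 -1.4] op 0.217 g 58.8
```

View pics/c6.png

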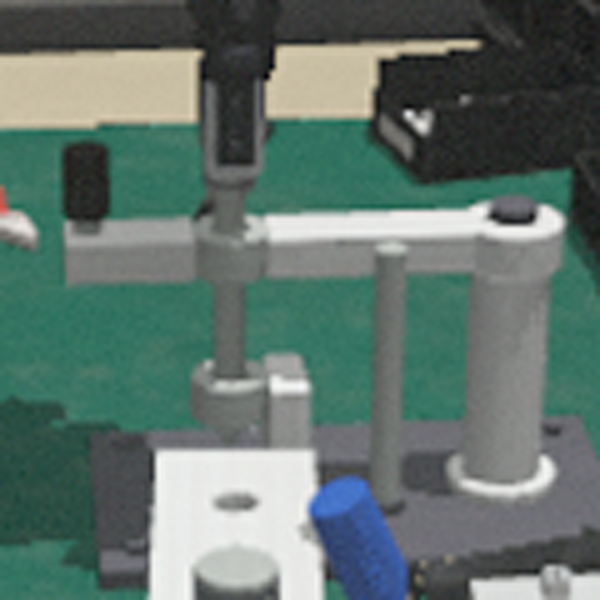

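The pin passes through both bushings. Its tip shows below the lower one at (235,432), and the head is clear above the arm. I'm handing it in.

```bash
python3 -c "
from rig import order
print(order.sign_off())"
```

```text
the job is handed in; nothing more can be done
None
```

I swung the jig arm onto its stop and passed the long pin through both bushings; it is held upright with its head clear of the arm, the short pin is still in the rack, and the job was handed in at about 14.5 s with the result not reported; the blue look-alike, upright at the start, ended up leaning on the rack for a reason I did not find.

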